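# Click the orders dial on to four

### The arm

A 6-joint arm with a two-finger parallel gripper is mounted at the origin on a cart in front of the work surface, level with it; the furniture and walls round the work are solid. World frame = base frame: x ahead of the robot, y to its left, z up, the work surface at z = 0. Lengths are in m, angles in rad, forces in N, time in s.
With the tool pointing down it reaches from about 0.35 to 0.95 m from the base axis. Payload 17.4 kg.
Tool frame: the origin (TCP) lies between the finger pads; the fingertips stand 8 mm ahead of it and the grasp point (between the pads) lies 11 mm behind it; z points along the fingers, y is the line along which they close (so a half turn about z gives the same grasp; the last joint's range is limited). The gripper opens to 93 mm and grips with 3 to 60 N. Pads are 15 mm wide; open, the fingers measure 128 mm over their backs; the gripper's body (75 mm by 188 mm) begins 65 mm behind the grasp point.
Start: joints at [1.084, 0.116, 1.442, -0, 1.584, -0.038], TCP at [0.293, 0.608, 0.227] pointing down, gripper open.
Joint ranges: [-2.83, 2.83], [-0.83, 2.19], [0.07, 2.5], [-1.14, 4.28], [0.01, 3], [-2.97, 2.97]. Speed limits (rad/s): [1.89, 1.89, 2.22, 3.14, 3.14, 3.14].

### API

Orientations are given as a unit quaternion [w, x, y, z].
In Python, from cell import read_state, get_image, camera_params, finish_job gives the robot as it stands.
- The arm moves only by the tool drive_tool, never from a script. Its argument "moves" is a list of rows, each an object of numbers: "ax", "ay", "az": the turn, a rotation vector about the tool's x, y, z in degrees; "dx", "dy", "dz": the shift along the tool's x, y, z in m; "hand": the finger opening in m, from 0 to 0.093. In form: [{"ax": .., "ay": .., "az": .., "dx": .., "dy": .., "dz": .., "hand": ..}, ...]. A call has 1 to 20 rows; each row is the pose to reach, as a shift and turn from the pose commanded when the call began, along the tool's axes at that moment; what a row does not reach only later rows make up. A row lasts 1/12 s, in which the tool goes at most 41.7 mm and 7.16 degrees, less where a joint would pass 70% of its speed; a pose out of reach is approached as far as the arm can. A call with a gripper value outside its range is refused whole. The fingers move at their own pace and stop on an object; the grip force is fixed at half the most. Time passes only in rows, so rows that repeat a pose let the fingers close. It gives the time, the measured TCP pose, the force, the opening and the grip force at its end, in the units of the state.
- read_state(): the state, without advancing time (a new reading comes with each control period).
- get_image(name): name is "scene" or "side" or "wrist"; returns (picture, depth): 384x512x3 uint8, blue, green, red; 384x512 float32, m along the optical axis (not along the pixel's ray), 0 where there is no reading.
- camera_params(name): a dict with "vfov" (degrees; the focal length in pixels is half the picture's height over the tangent of half this angle, whatever the lens; pixels are square), "cx", "cy" (the principal point, pixels), "k1" (the pictures are not rectified: a ray, as slopes to the right and down, at radius r is drawn at 1 + k1 r^2 times it, then the intrinsics apply), "R" (3x3) and "t" (3): a world point X has camera coordinates R X + t. Camera axes: x right, y down, z forward; pixel columns grow to the right and rows downward; lengths in m; the calibration is good to about 2 mm. A picture is of the moment at which its call begins: read the wrist's pose just before it. camera_params takes no time and is no camera call; for the wrist camera it gives the pose at the moment of the call.
- finish_job(): hands the job in; it is judged then, once.
The state is a dict: "clock": time; "joints": joint angles; "dq": joint speeds; "joint_torque": joint torques, N m; "eef_pos": TCP position; "eef_rot": TCP orientation; "force": force on the tool from outside, world axes, zero at the start; "ft_torque": the same for the moment, N m; "opening": finger opening in m; "grasp_force": force on a finger pad.
Only numpy, scipy, OpenCV 4.12 (cv2) and the standard library are available. Lean on these libraries where they do the work, as an engineer would, in place of code of your own. Each camera call takes 0.05 s, during which the arm holds its last target. There are 200 camera calls.

### The job

Four orders are now waiting: with a fingertip, flick an arm of the wheel on the orders dial clockwise (seen from above), click by click, until its pointer rests at the mark with four studs and not past it; let it come to rest at three studs before giving it the last click. Only push the wheel round: do not lift the dial or shove it about on the counter, and leave the other things where they are.

Things in the scene. Friction and masses are not known exactly. Their poses are not given: they have to be found in the camera images.
- dial: Orders-waiting dial: loose black disc, 1.8 kg, 180 mm across, 12 mm high; a sideways push of 8 N may slide it. Origin: centre of underside, z up. Raised steel marks 81 mm from the axis, 16 mm above the counter, every 60 deg clockwise from above: a bar (none waiting) on the disc's own -x side, then 1, 2, 3, 4 studs; sixth place blank.
- dial_centre (a point): On the wheel's axis, 27 mm above the counter, axes as the dial's. Hub 54 mm across, 39 mm high; six arms 10 mm wide, 60 deg apart, reach 68 mm from the axis, 18 to 36 mm above the counter, five with round ends 14 mm across. At 56 mm from the axis the gaps are over 42 mm wide; a fingertip there 22 to 26 mm above the counter clears disc and marks and meets the arm's flank.
- dial_wheel (a joint): Angle (rad) of the steel wheel, growing clockwise from above; 0 = pointer at the bar, 1.047, 2.094, 3.142, 4.189 = at 1, 2, 3, 4 studs. Starts resting at bar, 1 or 2 studs. Rests (clicks) every 1.047: pushed under half a click it springs back, beyond half it snaps to the next rest and stays. 2 to 4 N at 56 mm from the axis turns it. Stops at -0.35 and 5.6.
- pointer_tip (a point): Tip of the pointer, the one arm that ends in an arrow (72 mm from the axis) and bears a thin upright dark fin along its top (up to 46 mm above the counter). This point is 27 mm above the counter.
- four_mark (a point): Middle of the row of four studs on the disc, 81 mm from the axis, 16 mm above the counter.
- cup: Bystander, loose: espresso cup with handle, 68x88x58 mm; origin at the centre of its underside.
- doughnut: Bystander, loose: ring doughnut, 105x105x38 mm; origin at the centre of its underside.
- sachet: Bystander, loose: flat white sugar sachet, 28x60x9 mm; origin at the centre of its underside.
- bell: Bystander, loose: domed service bell, 82x82x66 mm; origin at the centre of its underside.
- muffin: Bystander, loose: dark muffin, 78x79x70 mm; origin at the centre of its underside.
- pad: Bystander, loose: red order pad, 148x103x12 mm; origin at the centre of its underside.
- terminal: Bystander, loose: black card terminal, 209x79x32 mm; origin at the centre of its underside.
Not all that is in view belongs to the job. Of the things shaped like the dial, the black one is meant.

How it is judged:
On the way:
1. the pointer rests at three studs (value of joint dial_wheel between 2.9916 and 3.2916 rad and velocity of joint dial_wheel between -0.15 and 0.15 rad/s), for 0.2 s.
At the end, for the whole second after the job is handed in: The wheel rests in the click at four studs (within 0.15 rad, turning slower than 0.15 rad/s); the dial stands flat within 30 mm of where it was; every bystander is within 20 mm of where it was (value of joint dial_wheel between 4.0388 and 4.3388 rad and velocity of joint dial_wheel between -0.15 and 0.15 rad/s and distance of dial from where it was at the start of the episode below 0.03 m and angle between dial's own z axis and vertical below 0.05 rad and distance of each of cup, doughnut, sachet, bell, muffin, pad, terminal from where it was at the start of the episode below 0.02 m); the robot touches nothing.
It fails at once if the wheel is clicked past four studs (value of joint dial_wheel above 4.7888 rad).
It fails at once if the dial is lifted more than 10 mm off the counter (height (world z) of dial above 0.01 m).
It fails at once if the dial is shoved more than 30 mm (distance of dial from where it was at the start of the episode above 0.03 m).
It fails at once if a bystander is moved more than 20 mm (distance of any of cup, doughnut, sachet, bell, muffin, pad, terminal from where it was at the start of the episode above 0.02 m).
It also fails if it takes over 67 s, if anything falls off the work surface, if the arm or the gripper's body presses on something with over 40 N, if the wrist force passes 120 N, or if a joint passes its speed limit or range.

## Working session

There is one attempt and no reset: what is moved stays moved. The work goes in short steps, Python scripts to look and compute and a tool call to move; the robot and the scene stay as the last step left them, time stands still between calls to the robot, and variables do not carry over. Pictures are saved under pics/ and viewed, at most 10 in all, crops included, and the job is handed in when it is done.

Besides the shell and the picture viewer there is one more tool, called after "Request:" by a JSON object that holds its "name" and its "arguments", one argument or row to a line. drive_tool: Moves the arm, as the interface text tells. Its arguments: {"type":"object","properties":{"moves":{"type":"array"}},"required":["moves"]}

```bash
mkdir -p pics; cat > h.py <<'E'
import numpy as np, cv2
from cell import *
def K(p):
    f=192/np.tan(np.radians(p["vfov"])/2); return f
def ray(p,u,v):
    f=K(p); d=np.array([(u-p["cx"])/f,(v-p["cy"])/f]); s=d.copy()
    for _ in range(20): s=d/(1+p["k1"]*(s@s))
    R=np.array(p["R"]);t=np.array(p["t"])
    return -R.T@t, R.T@np.array([s[0],s[1],1])
def onplane(p,u,v,z):
    c,r=ray(p,u,v); return c+r*(z-c[2])/r[2]
def proj(p,X):
    x=np.array(p["R"])@np.array(X)+np.array(p["t"]); s=x[:2]/x[2]; s=s*(1+p["k1"]*(s@s)); return s*K(p)+[p["cx"],p["cy"]]
E
python3 - <<'E'
from h import *
for n in("scene","side"):
    im,d=get_image(n); cv2.imwrite(f"pics/{n}.png",im); np.save(f"pics/{n}.npy",d)
a=cv2.imread("pics/scene.png");b=cv2.imread("pics/side.png")
cv2.imwrite("pics/s0.png",cv2.resize(a,(800,600)));cv2.imwrite("pics/s1.png",cv2.resize(b,(800,600)))
s=read_state();print(s)
for n in("scene","side"):
    p=camera_params(n);print(n,p['vfov'],-np.array(p["R"]).T@np.array(p["t"]))
E
```

```text
{'clock': 0.1, 'joints': array([ 1.08419830e+00,  1.16472953e-01,  1.44217537e+00, -2.11816989e-05,
        1.58400356e+00, -3.78114504e-02]), 'dq': array([ 7.69580676e-04, -8.95369769e-04, -2.86201397e-03,  6.26605306e-05,
       -1.49205971e-03,  1.58878183e-03]), 'joint_torque': array([ 2.36649765e-03, -7.22888732e+01, -6.23875737e+01,  7.81111093e-02,
        2.26294465e-02, -1.63924897e-04]), 'eef_pos': array([0.29280724, 0.60800139, 0.22596979]), 'eef_rot': array([-1.27053626e-04,  2.22515002e-01,  9.74929122e-01, -5.14257736e-04]), 'force': array([-0.39846663, -0.19416101,  0.18225485]), 'ft_torque': array([-0.0036638 ,  0.00428542, -0.00425057]), 'grasp_force': 0.0, 'opening': 0.09316872502557648}
scene 57.51692513652457 [-0.05251301 -0.45303368  0.91487618]
side 51.18554300790147 [ 0.46736913 -1.09926811  0.51479367]
```

View pics/s0.png

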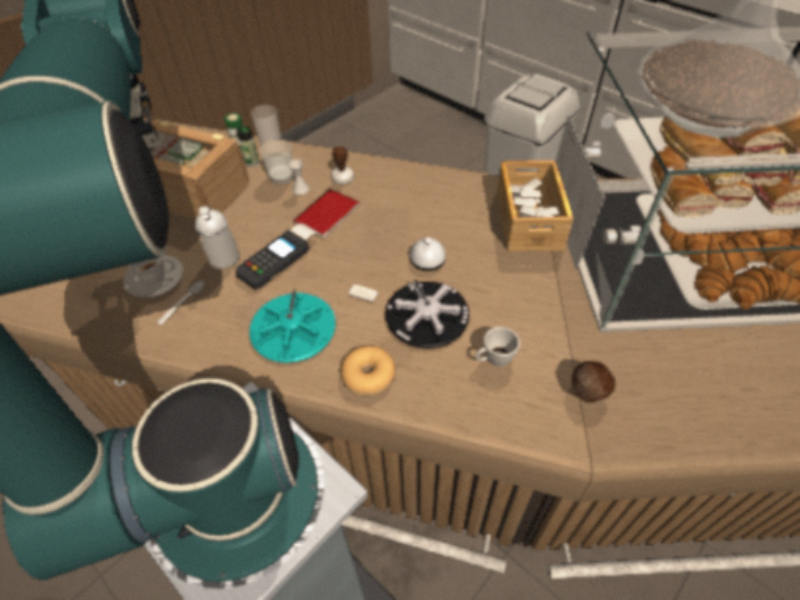

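View pics/s1.png

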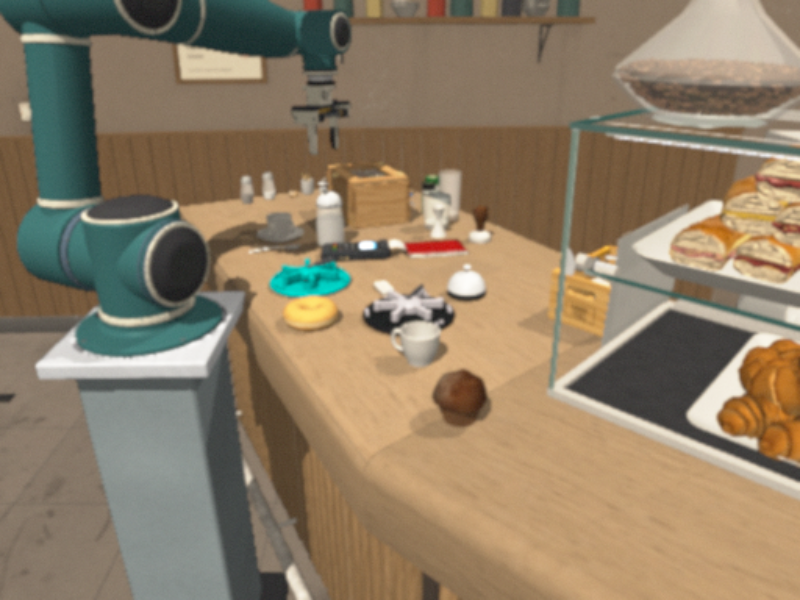

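The scene shows the black dial near (428,313) in the 800x600 view, with the bell above it, the cup to its right, the doughnut lower left and the sachet to its left. The teal dial is a decoy. Next I locate the black disc and make an overhead view of it.

```bash
python3 - <<'E'
from h import *
im=cv2.imread("pics/scene.png");p=camera_params("scene")
for nm,u,v,z in [("dial",428,313,.02),("bell",428,255,.03),("cup",500,347,.03),("doughnut",368,370,.02),("sachet",363,293,.005),("muffin",593,380,.035)]:
    print(nm,onplane(p,u*.64,v*.64,z).round(3))
hsv=cv2.cvtColor(im,cv2.COLOR_BGR2HSV)
m=((hsv[...,2]<60)).astype(np.uint8); mm=np.zeros_like(m); mm[170:232,238:310]=m[170:232,238:310]
cs,_=cv2.findContours(mm,0,1); c=max(cs,key=cv2.contourArea)
pts=np.array([onplane(p,u,v,.012)[:2] for u,v in cv2.convexHull(c)[:,0]])
(cx,cy),r=cv2.minEnclosingCircle(pts.astype(np.float32)); print(cx,cy,r)
# overhead picture, 0.3m at 27mm plane; up = +x, left=+y
N=600;S=.24
u,v=np.meshgrid(np.arange(N),np.arange(N))
X=cx+S*(.5-v/N);Y=cy+S*(.5-u/N)
R=np.array(p["R"]);t=np.array(p["t"])
q=np.stack([X,Y,0*X+.027],-1)@R.T+t; s=q[...,:2]/q[...,2:]; s=s*(1+p["k1"]*(s**2).sum(-1,keepdims=True))*K(p)+[p["cx"],p["cy"]]
s=s.astype(np.float32)
cv2.imwrite("pics/top.png",cv2.remap(im,s[...,0],s[...,1],cv2.INTER_CUBIC))
E
```

```text
dial [ 0.494 -0.001  0.02 ]
bell [0.615 0.104 0.03 ]
cup [ 0.518 -0.166  0.03 ]
doughnut [ 0.312 -0.006  0.02 ]
sachet [0.451 0.15  0.005]
muffin [ 0.569 -0.34   0.035]
0.4967079758644104 0.006856275722384453 0.08644809573888779
```

View pics/top.png

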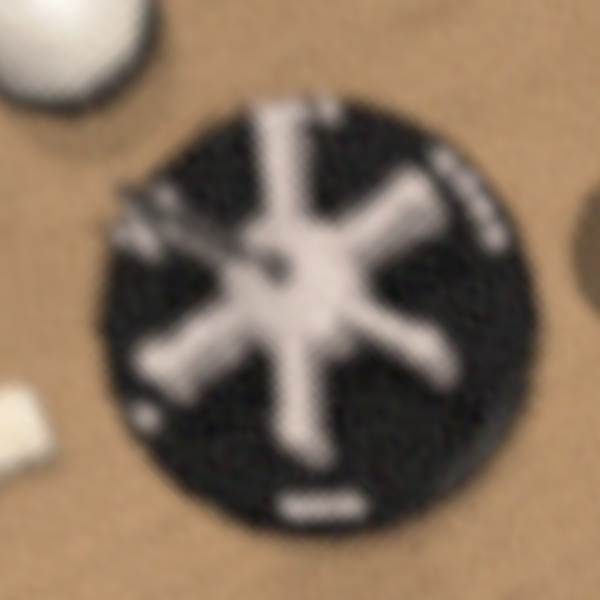

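In the overhead view (+x up, +y left) the bar is at (323,507), one stud at (147,415), three studs at the top and four studs at (470,200). The dark fin points to the upper left, at two studs, so two clicks are needed. The disc centre is about (0.499, 0.0065). I'll close the hand, rise, cross over and check from near.

Request:
{"name": "drive_tool", "arguments": {
  "moves": [
    {"dz": -0.04, "hand": 0},
    {"dz": -0.08, "hand": 0},
    {"dz": -0.1, "hand": 0},
    {"dz": -0.1, "hand": 0, "dx": -0.414, "dy": -0.497, "az": 34.3},
    {"dz": -0.1, "hand": 0, "dx": -0.414, "dy": -0.497, "az": 34.3},
    {"dz": -0.1, "hand": 0, "dx": -0.414, "dy": -0.497, "az": 34.3},
    {"dz": -0.1, "hand": 0, "dx": -0.414, "dy": -0.497, "az": 34.3},
    {"dz": -0.1, "hand": 0, "dx": -0.414, "dy": -0.497, "az": 34.3},
    {"dz": -0.1, "hand": 0, "dx": -0.414, "dy": -0.497, "az": 34.3},
    {"dz": -0.1, "hand": 0, "dx": -0.414, "dy": -0.497, "az": 34.3},
    {"dz": -0.1, "hand": 0, "dx": -0.414, "dy": -0.497, "az": 34.3},
    {"dz": -0.1, "hand": 0, "dx": -0.414, "dy": -0.497, "az": 34.3},
    {"dz": -0.1, "hand": 0, "dx": -0.414, "dy": -0.497, "az": 34.3},
    {"dz": -0.1, "hand": 0, "dx": -0.414, "dy": -0.497, "az": 34.3},
    {"dz": -0.1, "hand": 0, "dx": -0.414, "dy": -0.497, "az": 34.3},
    {"dz": -0.1, "hand": 0, "dx": -0.414, "dy": -0.497, "az": 34.3},
    {"dz": -0.1, "hand": 0, "dx": -0.414, "dy": -0.497, "az": 34.3},
    {"dz": -0.1, "hand": 0, "dx": -0.414, "dy": -0.497, "az": 34.3},
    {"dz": -0.1, "hand": 0, "dx": -0.414, "dy": -0.497, "az": 34.3},
    {"dz": -0.1, "hand": 0, "dx": -0.414, "dy": -0.497, "az": 34.3}
  ]
}}

```text
validation failed for argument at $.mo...
```

```bash
python3 - <<'E'
from h import *
s=read_state();print(s["clock"],s["eef_pos"],s["eef_rot"],s["opening"],s["joints"])
p=camera_params("wrist");im,d=get_image("wrist");cv2.imwrite("pics/w.png",im);np.save("pics/w.npy",d)
import pickle;pickle.dump(p,open("pics/w.pkl","wb"))
R=np.array(p["R"]);print(-R.T@np.array(p["t"]),R[2],proj(p,[.499,.0065,.012]))
cv2.imwrite("pics/w0.png",cv2.resize(im,(800,600)))
E
```

```text
0.1 [0.29280724 0.60800139 0.22596979] [-1.27053626e-04  2.22515002e-01  9.74929122e-01 -5.14257736e-04] 0.09316872502557648 [ 1.08419830e+00  1.16472953e-01  1.44217537e+00 -2.11816989e-05
  1.58400356e+00 -3.78114504e-02]
[0.21779403 0.64411176 0.38463735] [ 0.2683215  -0.12912563 -0.95463613] [-25.63647582 433.36289577]
```

View pics/w0.png

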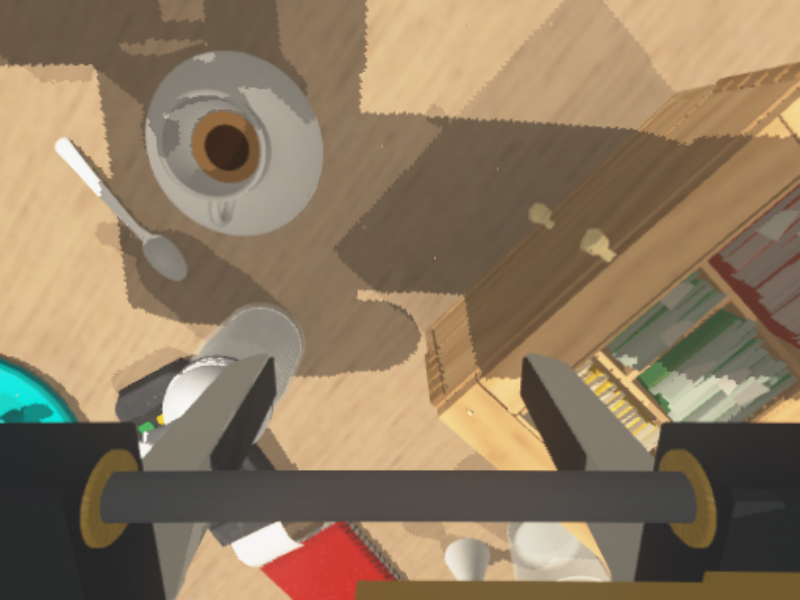

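The wrist view looks at the counter below the start pose (cup and saucer, bottle, red pad), so the arm has not moved: the call was refused. I'll give every field.

Request:
{"name": "drive_tool", "arguments": {
  "moves": [
    {"ax": 0, "ay": 0, "az": 0, "dx": 0, "dy": 0, "dz": -0.04, "hand": 0},
    {"ax": 0, "ay": 0, "az": 0, "dx": 0, "dy": 0, "dz": -0.08, "hand": 0},
    {"ax": 0, "ay": 0, "az": 0, "dx": 0, "dy": 0, "dz": -0.1, "hand": 0},
    {"ax": 0, "ay": 0, "az": 34.3, "dx": -0.414, "dy": -0.497, "dz": -0.1, "hand": 0},
    {"ax": 0, "ay": 0, "az": 34.3, "dx": -0.414, "dy": -0.497, "dz": -0.1, "hand": 0},
    {"ax": 0, "ay": 0, "az": 34.3, "dx": -0.414, "dy": -0.497, "dz": -0.1, "hand": 0},
    {"ax": 0, "ay": 0, "az": 34.3, "dx": -0.414, "dy": -0.497, "dz": -0.1, "hand": 0},
    {"ax": 0, "ay": 0, "az": 34.3, "dx": -0.414, "dy": -0.497, "dz": -0.1, "hand": 0},
    {"ax": 0, "ay": 0, "az": 34.3, "dx": -0.414, "dy": -0.497, "dz": -0.1, "hand": 0},
    {"ax": 0, "ay": 0, "az": 34.3, "dx": -0.414, "dy": -0.497, "dz": -0.1, "hand": 0},
    {"ax": 0, "ay": 0, "az": 34.3, "dx": -0.414, "dy": -0.497, "dz": -0.1, "hand": 0},
    {"ax": 0, "ay": 0, "az": 34.3, "dx": -0.414, "dy": -0.497, "dz": -0.1, "hand": 0},
    {"ax": 0, "ay": 0, "az": 34.3, "dx": -0.414, "dy": -0.497, "dz": -0.1, "hand": 0},
    {"ax": 0, "ay": 0, "az": 34.3, "dx": -0.414, "dy": -0.497, "dz": -0.1, "hand": 0},
    {"ax": 0, "ay": 0, "az": 34.3, "dx": -0.414, "dy": -0.497, "dz": -0.1, "hand": 0},
    {"ax": 0, "ay": 0, "az": 34.3, "dx": -0.414, "dy": -0.497, "dz": -0.1, "hand": 0},
    {"ax": 0, "ay": 0, "az": 34.3, "dx": -0.414, "dy": -0.497, "dz": -0.1, "hand": 0},
    {"ax": 0, "ay": 0, "az": 34.3, "dx": -0.414, "dy": -0.497, "dz": -0.1, "hand": 0},
    {"ax": 0, "ay": 0, "az": 34.3, "dx": -0.414, "dy": -0.497, "dz": -0.1, "hand": 0},
    {"ax": 0, "ay": 0, "az": 34.3, "dx": -0.414, "dy": -0.497, "dz": -0.1, "hand": 0}
  ]
}}

```text
clock: 1.82
eef_pos: [0.4507, -0.0228, 0.3261]
eef_rot: [-0.0, 0.502, 0.865, -0.001]
force: [-0.2, 0.9, -0.3]
opening: 0.0001
grasp_force: 0.0
```

```bash
python3 - <<'E'
from h import *
s=read_state();print(s["clock"],s["eef_pos"],s["eef_rot"],s["opening"],s["joints"])
p=camera_params("wrist");im,d=get_image("wrist");cv2.imwrite("pics/wb.png",im)
import pickle;pickle.dump(p,open("pics/w.pkl","wb"))
R=np.array(p["R"]);print(-R.T@np.array(p["t"]),R[2],proj(p,[.499,.0065,.012]))
cv2.imwrite("pics/wb0.png",cv2.resize(im,(800,600)))
E
```

```text
1.8167 [ 0.45065071 -0.02282771  0.32609456] [-2.39542122e-04  5.01925291e-01  8.64910795e-01 -5.12025597e-04] 0.00010755802743450259 [-1.06670466e-01 -3.84136426e-01  1.73377172e+00 -7.59052570e-04
  1.79281169e+00 -6.25986750e-01]
[0.40939291 0.04940632 0.48474084] [ 0.14766831 -0.25807204 -0.95477374] [291.27838973 148.3990426 ]
```

View pics/wb0.png

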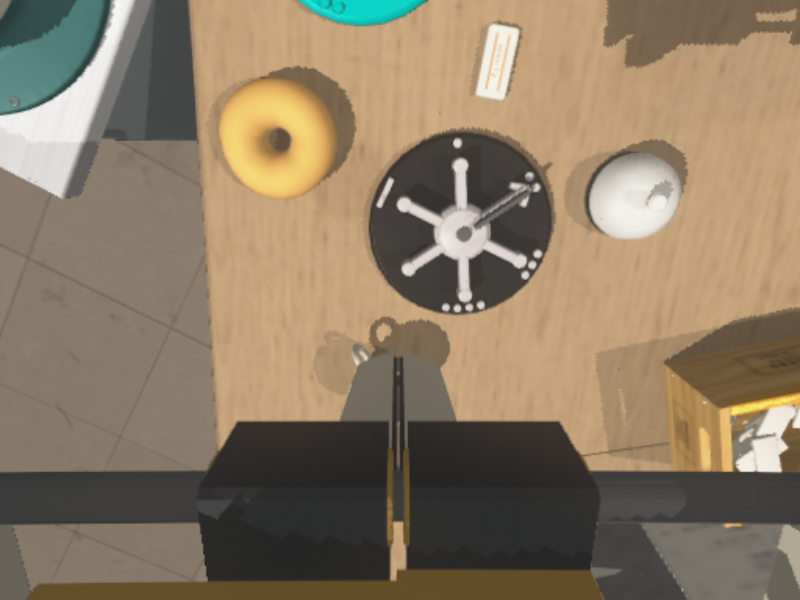

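Good view: disc centre near (461,223), bar at (385,192), one stud at (458,143), pointer at two studs (533,183), three studs at (533,265) and four studs at (464,308). The bar-side gap that I want is free. Now the exact centre and bearings.

```bash
python3 - <<'E'
from h import *
import pickle
p=pickle.load(open("pics/w.pkl","rb"));im=cv2.imread("pics/wb.png")
m=(im.max(2)<75).astype(np.uint8); mm=np.zeros_like(m); mm[78:206,230:360]=m[78:206,230:360]
cs,_=cv2.findContours(mm,0,1); c=max(cs,key=cv2.contourArea)
h=np.array([onplane(p,u,v,.010)[:2] for u,v in cv2.convexHull(c)[:,0]])
# robust circle with fixed-free radius
from scipy.optimize import least_squares
f=lambda q:np.hypot(h[:,0]-q[0],h[:,1]-q[1])-q[2]
q=least_squares(f,[.499,.0065,.09],loss="soft_l1",f_scale=.001).x;print("disc",q)
k=.64
for n,u,v,z in [("hub",464,234,.039),("bar",385,192,.016),("1",458,143,.016),("4",464,308,.016),("a_bar",404,204,.036),("a_5",409,269,.036),("a_4",465,295,.036),("a_1",460,165,.036)]:
    X=onplane(p,u*k,v*k,z);e=X[:2]-q[:2];print(n,X[:2].round(4),np.hypot(*e).round(4),np.degrees(np.arctan2(e[1],e[0])).round(1))
E
```

```text
disc [0.50050396 0.01190733 0.08857552]
hub [0.5021 0.0113] 0.0017 -19.8
bar [0.4204 0.0062] 0.0803 -175.9
1 [0.4571 0.0781] 0.0792 123.3
4 [ 0.5474 -0.0551] 0.0818 -55.0
a_bar [0.4403 0.0073] 0.0604 -175.6
a_5 [ 0.4751 -0.0434] 0.0609 -114.7
a_4 [ 0.5352 -0.0389] 0.0616 -55.6
a_1 [0.4665 0.0619] 0.0605 124.2
```

Everything agrees: the centre is (0.501, 0.0115), the arm tops sit at 60.5 mm, and the dial yaw is about +4.5°. I'll enter the gap at 214.5°, r = 56 mm, with the fingertip 24 mm up (TCP z = 0.032).

Request:
{"name": "drive_tool", "arguments": {
  "moves": [
    {"ax": 0, "ay": 0, "az": -4.8, "dx": 0, "dy": 0.005, "dz": 0.04, "hand": 0},
    {"ax": 0, "ay": 0, "az": -4.8, "dx": 0, "dy": 0.005, "dz": 0.08, "hand": 0},
    {"ax": 0, "ay": 0, "az": -4.8, "dx": 0, "dy": 0.005, "dz": 0.12, "hand": 0},
    {"ax": 0, "ay": 0, "az": -4.8, "dx": 0, "dy": 0.005, "dz": 0.16, "hand": 0},
    {"ax": 0, "ay": 0, "az": -4.8, "dx": 0, "dy": 0.005, "dz": 0.2, "hand": 0},
    {"ax": 0, "ay": 0, "az": -4.8, "dx": 0, "dy": 0.005, "dz": 0.225, "hand": 0},
    {"ax": 0, "ay": 0, "az": -4.8, "dx": 0, "dy": 0.005, "dz": 0.225, "hand": 0},
    {"ax": 0, "ay": 0, "az": -4.8, "dx": 0, "dy": 0.005, "dz": 0.24, "hand": 0},
    {"ax": 0, "ay": 0, "az": -4.8, "dx": 0, "dy": 0.005, "dz": 0.255, "hand": 0},
    {"ax": 0, "ay": 0, "az": -4.8, "dx": 0, "dy": 0.005, "dz": 0.27, "hand": 0},
    {"ax": 0, "ay": 0, "az": -4.8, "dx": 0, "dy": 0.005, "dz": 0.28, "hand": 0},
    {"ax": 0, "ay": 0, "az": -4.8, "dx": 0, "dy": 0.005, "dz": 0.288, "hand": 0},
    {"ax": 0, "ay": 0, "az": -4.8, "dx": 0, "dy": 0.005, "dz": 0.294, "hand": 0},
    {"ax": 0, "ay": 0, "az": -4.8, "dx": 0, "dy": 0.005, "dz": 0.294, "hand": 0},
    {"ax": 0, "ay": 0, "az": -4.8, "dx": 0, "dy": 0.005, "dz": 0.294, "hand": 0}
  ]
}}

```text
clock: 3.12
eef_pos: [0.4548, -0.0167, 0.0332]
eef_rot: [0.0, 0.463, 0.886, 0.0]
force: [1.1, -0.2, 0.5]
opening: 0.0007
grasp_force: 0.0
```

```bash
python3 - <<'E'
from h import *
from scipy.spatial.transform import Rotation as Ro
s=read_state();print(s["force"],s["eef_pos"])
c=np.array([.501,.0115]);w,x,y,z=s["eef_rot"];R=Ro.from_quat([x,y,z,w]).as_matrix()
e=s["eef_pos"][:2]-c;a0=np.degrees(np.arctan2(e[1],e[0]))%360;print(a0,np.hypot(*e),np.degrees(np.arctan2(R[1,1],R[0,1])))
for d in range(4,61,4):
    a=np.radians(214.5-d);X=np.r_[c+.056*np.array([np.cos(a),np.sin(a)]),.032]
    print(d,(R.T@(X-s["eef_pos"])).round(4))
im,_=get_image("side");u,v=proj(camera_params("side"),[.5,.01,.03]).astype(int)
cv2.imwrite("pics/sd.png",cv2.resize(im[v-60:v+60,u-80:u+80],(800,600),interpolation=2))
E
```

```text
[ 1.12075971 -0.19164595  0.48253206] [ 0.45482209 -0.01668949  0.03320587]
211.4021405221995 0.054102188077462574 34.78723575900009
4 [ 0.001  -0.0018  0.0012]
8 [ 0.0049 -0.0014  0.0012]
12 [ 0.0087 -0.0007  0.0012]
16 [0.0125 0.0003 0.0012]
20 [0.0162 0.0015 0.0012]
24 [0.0198 0.003  0.0012]
28 [0.0233 0.0047 0.0012]
32 [0.0267 0.0067 0.0012]
36 [0.0299 0.0089 0.0012]
40 [0.033  0.0113 0.0012]
44 [0.0359 0.0139 0.0012]
48 [0.0386 0.0167 0.0012]
52 [0.0411 0.0198 0.0012]
56 [0.0434 0.0229 0.0012]
60 [0.0454 0.0263 0.0012]
```

View pics/sd.png

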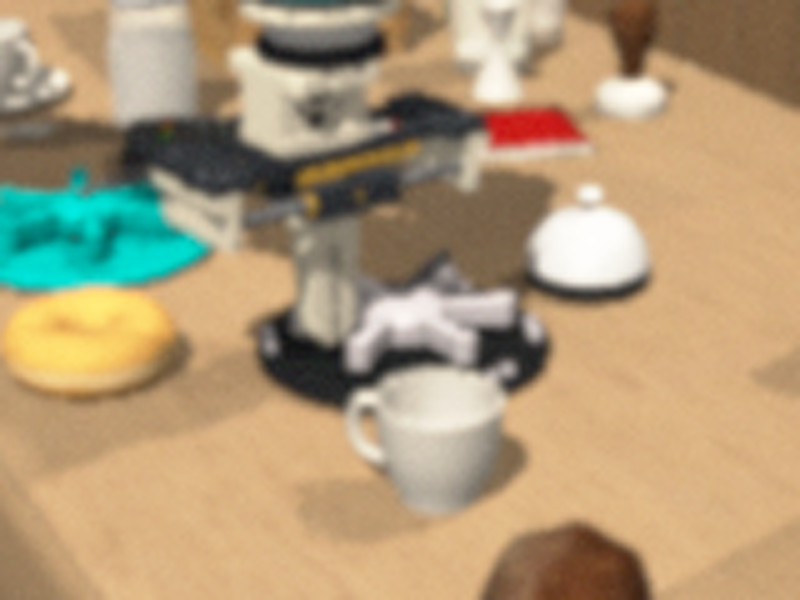

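The fingertip stands in the gap on the bar side with no contact. First click: sweep the arc clockwise to about 155°, turning with it, then hold.

Request:
{"name": "drive_tool", "arguments": {
  "moves": [
    {"ax": 0, "ay": 0, "az": 4, "dx": 0.001, "dy": -0.0018, "dz": 0.001, "hand": 0},
    {"ax": 0, "ay": 0, "az": 8, "dx": 0.0049, "dy": -0.0014, "dz": 0.001, "hand": 0},
    {"ax": 0, "ay": 0, "az": 12, "dx": 0.0087, "dy": -0.0007, "dz": 0.001, "hand": 0},
    {"ax": 0, "ay": 0, "az": 16, "dx": 0.0125, "dy": 0.0003, "dz": 0.001, "hand": 0},
    {"ax": 0, "ay": 0, "az": 20, "dx": 0.0162, "dy": 0.0015, "dz": 0.001, "hand": 0},
    {"ax": 0, "ay": 0, "az": 24, "dx": 0.0198, "dy": 0.003, "dz": 0.001, "hand": 0},
    {"ax": 0, "ay": 0, "az": 28, "dx": 0.0233, "dy": 0.0047, "dz": 0.001, "hand": 0},
    {"ax": 0, "ay": 0, "az": 32, "dx": 0.0267, "dy": 0.0067, "dz": 0.001, "hand": 0},
    {"ax": 0, "ay": 0, "az": 36, "dx": 0.0299, "dy": 0.0089, "dz": 0.001, "hand": 0},
    {"ax": 0, "ay": 0, "az": 40, "dx": 0.033, "dy": 0.0113, "dz": 0.001, "hand": 0},
    {"ax": 0, "ay": 0, "az": 44, "dx": 0.0359, "dy": 0.0139, "dz": 0.001, "hand": 0},
    {"ax": 0, "ay": 0, "az": 48, "dx": 0.0386, "dy": 0.0167, "dz": 0.001, "hand": 0},
    {"ax": 0, "ay": 0, "az": 52, "dx": 0.0411, "dy": 0.0198, "dz": 0.001, "hand": 0},
    {"ax": 0, "ay": 0, "az": 56, "dx": 0.0434, "dy": 0.0229, "dz": 0.001, "hand": 0},
    {"ax": 0, "ay": 0, "az": 58, "dx": 0.0444, "dy": 0.0246, "dz": 0.001, "hand": 0},
    {"ax": 0, "ay": 0, "az": 58, "dx": 0.0444, "dy": 0.0246, "dz": 0.001, "hand": 0},
    {"ax": 0, "ay": 0, "az": 58, "dx": 0.0444, "dy": 0.0246, "dz": 0.001, "hand": 0},
    {"ax": 0, "ay": 0, "az": 58, "dx": 0.0444, "dy": 0.0246, "dz": 0.001, "hand": 0},
    {"ax": 0, "ay": 0, "az": 58, "dx": 0.0444, "dy": 0.0246, "dz": 0.001, "hand": 0},
    {"ax": 0, "ay": 0, "az": 58, "dx": 0.0444, "dy": 0.0246, "dz": 0.001, "hand": 0}
  ]
}}

```text
clock: 4.83
eef_pos: [0.4495, 0.0336, 0.0318]
eef_rot: [0.0, 0.835, 0.551, 0.0]
force: [0.1, -0.4, -0.4]
opening: 0.0004
grasp_force: 0.0
```

```bash
cat > st.py <<'E'
from h import *
import sys
from scipy.spatial.transform import Rotation as Ro
s=read_state();print(s["clock"],s["force"],s["eef_pos"])
c=np.array([.501,.0115]);w,x,y,z=s["eef_rot"];R=Ro.from_quat([x,y,z,w]).as_matrix()
e=s["eef_pos"][:2]-c;a0=np.degrees(np.arctan2(e[1],e[0]))%360;print(a0,np.hypot(*e),np.degrees(np.arctan2(R[1,1],R[0,1])))
for d in range(4,61,4):
    a=np.radians(156.5-d);X=np.r_[c+.056*np.array([np.cos(a),np.sin(a)]),.032]
    print(d,(R.T@(X-s["eef_pos"])).round(4))
n=sys.argv[1]
a,_=get_image("scene");u,v=proj(camera_params("scene"),[.5,.01,.03]).astype(int);A=a[v-45:v+45,u-60:u+60]
b,_=get_image("wrist")
cv2.imwrite(f"pics/{n}.png",np.hstack([cv2.resize(A,(400,300),interpolation=2),cv2.resize(b,(400,300))]))
E
python3 st.py c1
```

```text
4.8333 [ 0.07811549 -0.43641757 -0.42131066] [0.44945949 0.0336203  0.03177347]
156.77182228114242 0.056086825157792765 -23.184399710315407
4 [ 0.0042  0.0002 -0.0002]
8 [ 0.0081  0.0007 -0.0002]
12 [ 0.0119  0.0014 -0.0002]
16 [ 0.0157  0.0023 -0.0002]
20 [ 0.0194  0.0036 -0.0002]
24 [ 0.023   0.0051 -0.0002]
28 [ 0.0265  0.0068 -0.0002]
32 [ 0.0299  0.0088 -0.0002]
36 [ 0.0331  0.011  -0.0002]
40 [ 0.0362  0.0134 -0.0002]
44 [ 0.0391  0.016  -0.0002]
48 [ 0.0418  0.0188 -0.0002]
52 [ 0.0443  0.0219 -0.0002]
56 [ 0.0466  0.025  -0.0002]
60 [ 0.0486  0.0284 -0.0002]
```

View pics/c1.png

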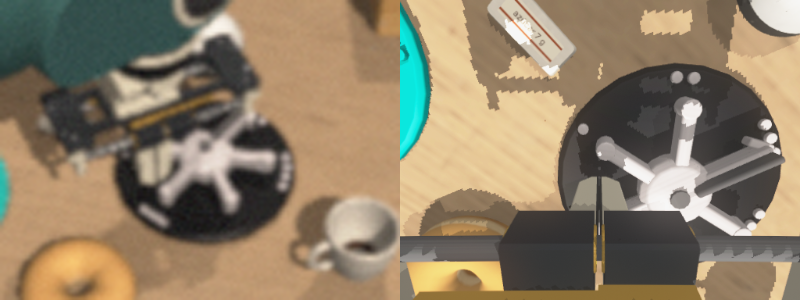

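The wrist view shows one stud at (583,128), two studs at (685,77) with a plain arm there, and the pointer with its fin at three studs (775,160). The wheel is free and resting. Second click: a short hold, then the same arc on to about 97°.

Request:
{"name": "drive_tool", "arguments": {
  "moves": [
    {"ax": 0, "ay": 0, "az": 0, "dx": 0, "dy": 0, "dz": 0, "hand": 0},
    {"ax": 0, "ay": 0, "az": 0, "dx": 0, "dy": 0, "dz": 0, "hand": 0},
    {"ax": 0, "ay": 0, "az": 4, "dx": 0.0042, "dy": 0.0002, "dz": 0, "hand": 0},
    {"ax": 0, "ay": 0, "az": 8, "dx": 0.0081, "dy": 0.0007, "dz": 0, "hand": 0},
    {"ax": 0, "ay": 0, "az": 12, "dx": 0.0119, "dy": 0.0014, "dz": 0, "hand": 0},
    {"ax": 0, "ay": 0, "az": 16, "dx": 0.0157, "dy": 0.0023, "dz": 0, "hand": 0},
    {"ax": 0, "ay": 0, "az": 20, "dx": 0.0194, "dy": 0.0036, "dz": 0, "hand": 0},
    {"ax": 0, "ay": 0, "az": 24, "dx": 0.023, "dy": 0.0051, "dz": 0, "hand": 0},
    {"ax": 0, "ay": 0, "az": 28, "dx": 0.0265, "dy": 0.0068, "dz": 0, "hand": 0},
    {"ax": 0, "ay": 0, "az": 32, "dx": 0.0299, "dy": 0.0088, "dz": 0, "hand": 0},
    {"ax": 0, "ay": 0, "az": 36, "dx": 0.0331, "dy": 0.011, "dz": 0, "hand": 0},
    {"ax": 0, "ay": 0, "az": 40, "dx": 0.0362, "dy": 0.0134, "dz": 0, "hand": 0},
    {"ax": 0, "ay": 0, "az": 44, "dx": 0.0391, "dy": 0.016, "dz": 0, "hand": 0},
    {"ax": 0, "ay": 0, "az": 48, "dx": 0.0418, "dy": 0.0188, "dz": 0, "hand": 0},
    {"ax": 0, "ay": 0, "az": 52, "dx": 0.0443, "dy": 0.0219, "dz": 0, "hand": 0},
    {"ax": 0, "ay": 0, "az": 56, "dx": 0.0466, "dy": 0.025, "dz": 0, "hand": 0},
    {"ax": 0, "ay": 0, "az": 60, "dx": 0.0486, "dy": 0.0284, "dz": 0, "hand": 0},
    {"ax": 0, "ay": 0, "az": 60, "dx": 0.0486, "dy": 0.0284, "dz": 0, "hand": 0},
    {"ax": 0, "ay": 0, "az": 60, "dx": 0.0486, "dy": 0.0284, "dz": 0, "hand": 0},
    {"ax": 0, "ay": 0, "az": 60, "dx": 0.0486, "dy": 0.0284, "dz": 0, "hand": 0}
  ]
}}

```text
clock: 6.6
eef_pos: [0.4945, 0.0672, 0.0316]
eef_rot: [-0.0, 0.998, 0.06, -0.0]
force: [-0.5, -0.3, 0.9]
opening: 0.0004
grasp_force: 0.0
```

```bash
python3 st.py c2 | head -2
```

```text
6.6 [-0.54723098 -0.26649643  0.86340087] [0.49450351 0.06719817 0.03156674]
96.6527704015588 0.056075759327360274 -83.0745534215498
```

View pics/c2.png

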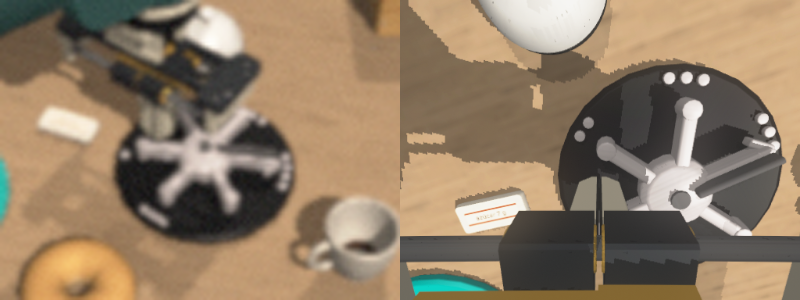

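The pointer with its fin now lies at the four studs, at (775,150) in the wrist view; three studs are at (686,78) with a plain arm. The finger is free in the gap, so I'll lift straight up.

Request:
{"name": "drive_tool", "arguments": {
  "moves": [
    {"ax": 0, "ay": 0, "az": 0, "dx": 0, "dy": 0, "dz": -0.01, "hand": 0},
    {"ax": 0, "ay": 0, "az": 0, "dx": 0, "dy": 0, "dz": -0.03, "hand": 0},
    {"ax": 0, "ay": 0, "az": 0, "dx": 0, "dy": 0, "dz": -0.06, "hand": 0},
    {"ax": 0, "ay": 0, "az": 0, "dx": 0, "dy": 0, "dz": -0.1, "hand": 0},
    {"ax": 0, "ay": 0, "az": 0, "dx": 0, "dy": 0, "dz": -0.14, "hand": 0},
    {"ax": 0, "ay": 0, "az": 0, "dx": 0, "dy": 0, "dz": -0.18, "hand": 0},
    {"ax": 0, "ay": 0, "az": 0, "dx": 0, "dy": 0, "dz": -0.22, "hand": 0},
    {"ax": 0, "ay": 0, "az": 0, "dx": 0, "dy": 0, "dz": -0.22, "hand": 0},
    {"ax": 0, "ay": 0, "az": 0, "dx": 0, "dy": 0, "dz": -0.22, "hand": 0},
    {"ax": 0, "ay": 0, "az": 0, "dx": 0, "dy": 0, "dz": -0.22, "hand": 0}
  ]
}}

```text
clock: 7.53
eef_pos: [0.4944, 0.0672, 0.2516]
eef_rot: [-0.0, 0.998, 0.059, 0.0]
force: [0.0, -0.0, -0.9]
opening: 0.0006
grasp_force: 0.0
```

```bash
python3 st.py c3 | head -2
```

```text
7.5333 [ 0.02530262 -0.03642632 -0.91668897] [0.4944314  0.06722015 0.25155919]
96.72331603382278 0.05610598614033189 -83.18821502497788
```

View pics/c3.png

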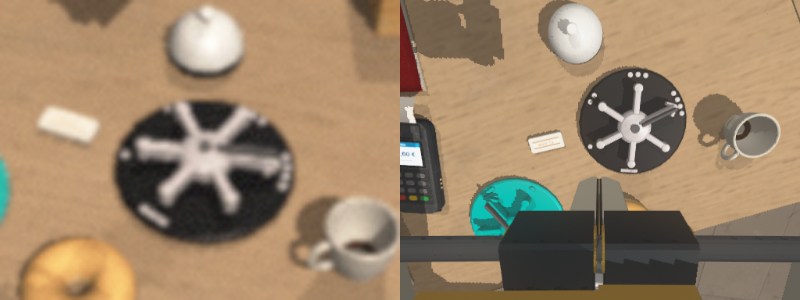

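The pointer rests at four studs (675,103), the dial and the things round it look unmoved, and the arm is clear.

```bash
python3 -c "from cell import *;print(finish_job())"
```

```text
the job is handed in; nothing more can be done
None
```

The dial's pointer was clicked from two studs to three, where it came to rest, and then to four; the last pictures show the dial and the bystanders in view unmoved and the arm clear, and the job is handed in (no verdict was returned).

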